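# Present a label plate at the end of the loading ledge

## Robot

A 6-joint arm with a two-finger parallel gripper is mounted at the origin on a cart in front of the work surface, level with it; the furniture and walls round the work are solid. World frame = base frame: x ahead of the robot, y to its left, z up, the work surface at z = 0. Lengths are in m, angles in rad, forces in N, time in s.
With the tool pointing down it reaches from about 0.225 to 0.875 m from the base axis. Payload 3.4 kg.
Tool frame: the origin (TCP) lies at the very end of the fingers, on their centre line; the grasp point (between the pads) lies 19 mm behind it; z points along the fingers, y is the direction in which the jaws open and shut (so a half turn about z gives the same grasp; the last joint's range is limited). The gripper opens to 85 mm and grips with 20 to 120 N. Pads are 22 mm wide; open, the fingers measure 114 mm over their backs; the gripper's body (76 mm by 85 mm) begins 54 mm behind the grasp point. The pads swing forward as they close: fully open they stand 13 mm farther back than shut.
Start: joints at [-0.121, 0.276, 1.505, -0, 1.361, -0.121], TCP at [0.575, -0, 0.231] pointing down, gripper open.
Joint ranges: [-2.89, 2.89], [-0.75, 2.08], [0.22, 2.7], [-1.18, 4.32], [0.11, 2.71], [-2.7, 2.7]. Speed limits (rad/s): [2.57, 2.57, 3.14, 3.14, 3.14, 3.14].

## Interface

Orientations are given as a unit quaternion [w, x, y, z].
In Python, from rig import manip, eyes gives the robot as it stands. The module is installed in compiled form; this text tells all that it offers.
- The arm moves only by the tool servo_tool, never from a script. Its argument "deltas" is one flat list of numbers, 6 for each row, row after row: the shift along the tool's x, y, z in cm, then the turn, a rotation vector about the tool's x, y, z in degrees. A call has 1 to 20 rows; each row shifts and turns the pose as measured when the row begins, along the tool's axes as they then stand; what a row does not reach is not made up. A row lasts 1/10 s, in which the tool goes at most 50 mm and 8.59 degrees, less where a joint would pass 70% of its speed; a pose out of reach is approached as far as the arm can. A call with a gripper value outside its range is refused whole. "jaw" is the finger opening in cm, from 0 to 8.54, set as the call begins (left out, the last holds). The fingers move at their own pace and stop on an object; "grip_force" is the grip in N (left out, the last holds). Time passes only in rows, so rows that do not move let the fingers close. It gives the time, the measured TCP pose, the force and the opening at its end, in the units of the state.
- manip.get_state(): the state, without advancing time (a new reading comes with each control period).
- eyes.get_image(name): name is "scene" or "side" or "wrist"; returns (picture, depth): 420x560x3 uint8, red, green, blue; 420x560 float32, m along the optical axis (not along the pixel's ray), 0 where there is no reading.
- eyes.get_calibration(name): a dict with "camera_matrix" (3x3 intrinsics, pixels), "distortion" ([k1, k2, p1, p2, k3] as OpenCV has them; the pictures are not rectified), "rvec" (rotation vector, rad) and "tvec" (3), from world to camera coordinates, as OpenCV has them. Camera axes: x right, y down, z forward; pixel columns grow to the right and rows downward; lengths in m; the calibration is good to about 2 mm. A picture is of the moment at which its call begins: read the wrist's pose just before it. get_calibration takes no time and is no camera call; for the wrist camera it gives the pose at the moment of the call.
- manip.sign_off(): hands the job in, once; it reports no verdict.
The state is a dict: "clock": time; "qpos": joint angles; "qd": joint speeds; "effort": joint torques, N m; "position": TCP position; "ee_rot": TCP orientation; "contact_force": force on the tool from outside, world axes, zero at the start; "moment": the same for the moment, N m; "width": finger opening in m.
Only numpy, scipy, OpenCV 4.12 (cv2) and the standard library are available. Lean on these libraries where they do the work, as an engineer would, in place of code of your own. Each camera call takes 0.05 s, during which the arm holds its last target.

## Task

Get the label plate ready for the laser: with the fingertips, push it flush against the steel fence at the back of the dark grey loading ledge, and push it along the ledge towards the yellow-edged end until its whole orange end band, and no more, sticks out past that end. Only push the plate, do not lift it or let it drop off, and leave the other things on the bench where they are. Finish with the plate lying flat and still, and nothing touching it.

Things in the scene. Friction and masses are not known exactly. Their poses are not given: they have to be found in the camera images.
- ledge: Dark grey loading ledge fixed to the bench, 120 mm wide (x -65 to +55) and 280 mm long (y -140 to +140), flat top 35 mm up. Origin at bench height; +x points away from the robot's side to the steel fence along the far side (inner face at x = +45 mm, 10 mm thick, 12 mm above the ledge's top). Open end with a yellow edge stripe (8 mm) at y = -140 mm, to the robot's right; +y runs back from it along the ledge.
- ledge_end (a point): Point on the open, yellow-edged end of the ledge: on the end face (ledge y = -140 mm, x = 0), at the height of the ledge's top
- label_plate: Bare aluminium label plate, 70 (x) x 110 (y) x 6 (z) mm, about 0.15 kg, lying loose on the ledge; origin at the centre of its underside. Its end at -y, the one towards the ledge's open end, carries a 30 mm wide orange band on top. At the start it lies askew by up to about 10 degrees and some way off the fence.
- plate_edge (a point): Middle of the plate's leading end face, at half its thickness (plate x = 0, y = -55 mm, z = 3 mm); the orange band begins here and goes 30 mm back along +y of the plate
- screwdriver_red: red screwdriver, 29 x 204 x 29 mm, lying on the bench in front of the ledge; to be left alone. Origin under its middle
- gauge_block: light grey block, 36 x 36 x 30 mm, standing on the bench beyond the open end of the ledge; to be left alone. Origin under its middle
- terminal_strip: white terminal strip, 20 x 61 x 21 mm, lying on the bench to the right; to be left alone. Origin under its middle
- tape_measure: yellow-brown tape measure, 30 x 68 x 58 mm, standing on the bench to the left; to be left alone. Origin under its middle
- side_cutters: red-handled side cutters, 55 x 165 x 13 mm, lying on the bench to the left; to be left alone. Origin under its middle
- marker_blue: blue marker pen, 17 x 138 x 17 mm, lying on the bench to the right; to be left alone. Origin under its middle
Mind the look-alikes: they are no part of the job. Of the things like the label_plate, leave any that is blue, pink or red; of the rest the larger one is meant.

How it is judged:
At the end, for the whole second after the job is handed in: The plate sticks out 30 mm, give or take 8 mm, past the open end of the ledge; its far long side lies along the fence, its middle within 4 mm of touching it and turned less than 0.06 rad; it lies flat on the ledge (within 3 mm, 0.05 rad) and at rest (y of plate_edge in the frame of ledge between -0.178 and -0.162 m and x of label_plate in the frame of ledge above 0.006 m and angle between the y axis of label_plate and the y axis of ledge, either way round below 0.06 rad and z of label_plate in the frame of ledge between 0.032 and 0.038 m and angle between label_plate's own z axis and vertical below 0.05 rad and linear speed of label_plate below 0.01 m/s).
It fails at once if the plate is lifted off the ledge by more than 8 mm (z of label_plate in the frame of ledge above 0.043 m).
It fails at once if the plate drops or is tipped off the ledge (z of label_plate in the frame of ledge below 0.025 m or angle between label_plate's own z axis and vertical above 0.25 rad).
It fails at once if another thing on the bench is moved by more than 20 mm (distance of any of screwdriver_red, gauge_block, terminal_strip, tape_measure, side_cutters, marker_blue from where it was at the start of the episode above 0.02 m).
It also fails if it takes over 61 s, if anything falls off the work surface, if the arm or the gripper's body presses on something with over 40 N, if the wrist force passes 120 N, or if a joint passes its speed limit or range.

## Working session

There is one attempt and no reset: what is moved stays moved. The work goes in short steps, Python scripts to look and compute and a tool call to move; the robot and the scene stay as the last step left them, time stands still between calls to the robot, and variables do not carry over. Pictures are saved under pics/ and viewed, and the job is handed in when it is done.

Besides the shell and the picture viewer there is one more tool, called as a command line: name --argument value ..., lists and objects as JSON in quotes. servo_tool: Moves the arm, as the interface text tells. Its arguments: {"type":"object","properties":{"deltas":{"type":"array","items":{"type":"number"}},"jaw":{"type":"number"},"grip_force":{"type":"number"}},"required":["deltas"]}

```bash
mkdir -p pics
cat > h.py <<'E'
from rig import manip, eyes
import numpy as np, cv2
def cal(n):
    c=eyes.get_calibration(n); return [np.array(c[k],float) for k in("camera_matrix","distortion","rvec","tvec")]
def plane(c,uv,z):
    K,d,r,t=c; R=cv2.Rodrigues(r)[0]; uv=np.array(uv,float).reshape(-1,1,2)
    p=cv2.undistortPoints(uv,K,d).reshape(-1,2); o=-R.T@t.reshape(3)
    rays=np.c_[p,np.ones(len(p))]@R
    return o+rays*((z-o[2])/rays[:,2:])
def depthpt(c,uv,D):
    K,d,r,t=c; R=cv2.Rodrigues(r)[0]; out=[]
    for u,v in uv:
        p=cv2.undistortPoints(np.array([[[u,v]]],float),K,d).reshape(2); z=D[int(round(v)),int(round(u))]
        out.append(R.T@(np.r_[p*z,z]-t.reshape(3)))
    return np.array(out)
E
cat > shot.py <<'E'
from h import *
import sys,pickle
tag=sys.argv[1]
for n in sys.argv[2:]:
    c=cal(n); im,D=eyes.get_image(n)
    cv2.imwrite(f"pics/{n}_{tag}.png",im[:,:,::-1]); pickle.dump((c,im,D),open(f"{n}_{tag}.pkl","wb"))
print(manip.get_state()["clock"],manip.get_state()["position"])
E
python3 shot.py 0 scene side wrist
```

```text
0.15 [5.74605291e-01 5.97857890e-05 2.30614931e-01]
```

View pics/scene_0.png

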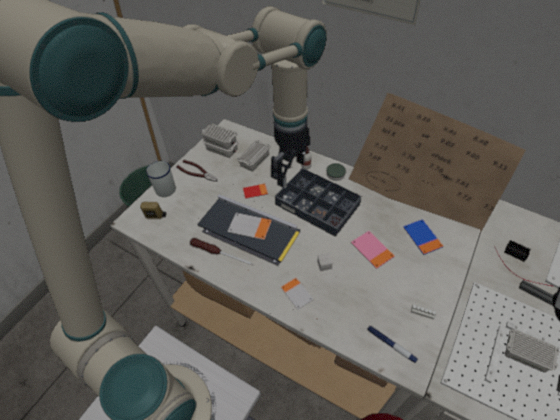

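View pics/side_0.png

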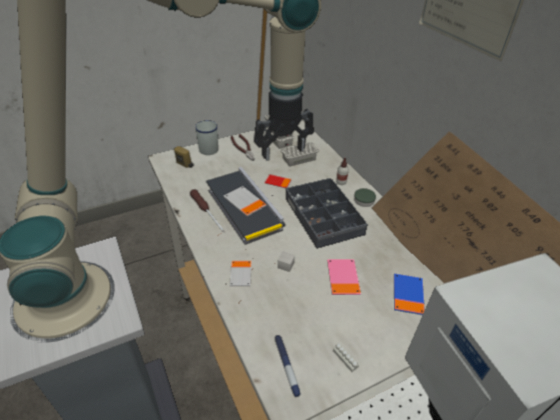

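View pics/wrist_0.png

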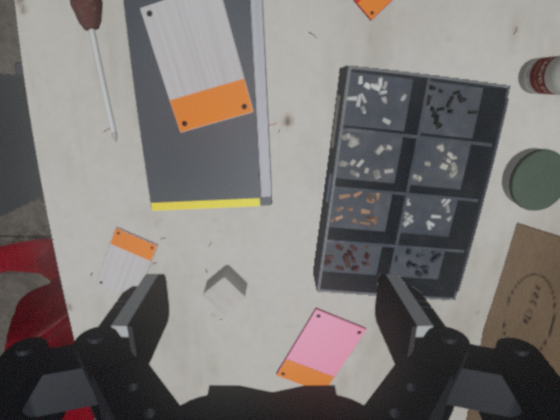

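Candidates: bare plate on the ledge (scene 250,226; wrist 200,60), smaller bare plate on the bench (scene 297,292; wrist 128,260), pink (scene 372,249), blue (423,236), red (255,191). I choose the larger bare one, which is on the ledge. Next I'll crop in close on it.

Run:
```python
import cv2
a=cv2.imread("pics/wrist_0.png")[0:220,110:290]; cv2.imwrite("pics/wc0.png",cv2.resize(a,None,fx=2.7,fy=2.7,interpolation=cv2.INTER_CUBIC))
b=cv2.imread("pics/side_0.png")[160:250,195:295]; cv2.imwrite("pics/sd0.png",cv2.resize(b,None,fx=6,fy=6,interpolation=cv2.INTER_CUBIC))
b=cv2.imread("pics/scene_0.png")[190:270,190:310]; cv2.imwrite("pics/sc0.png",cv2.resize(b,None,fx=6,fy=6,interpolation=cv2.INTER_CUBIC))
```

```text
(no output)
```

View pics/wc0.png

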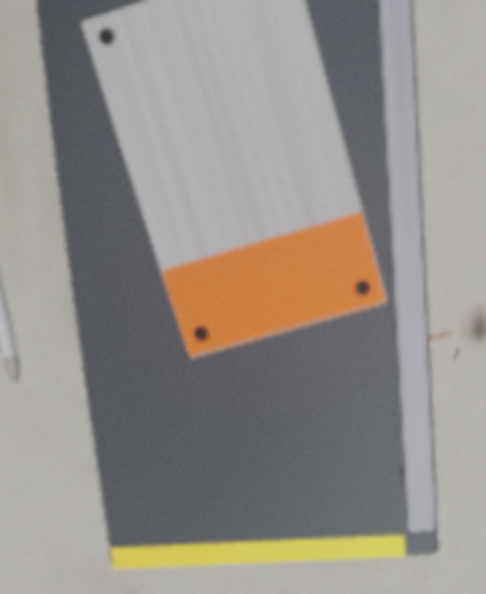

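View pics/sd0.png

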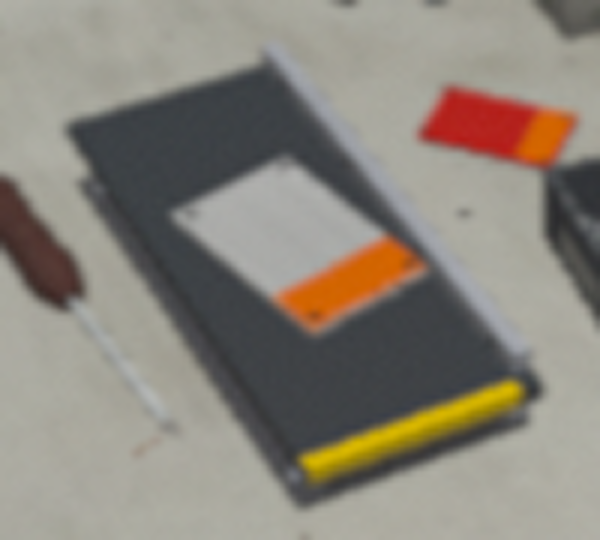

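View pics/sc0.png

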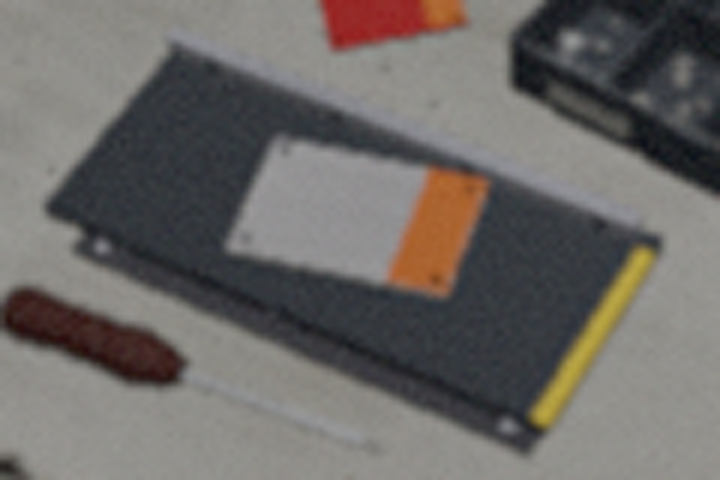

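The crops show the ledge plate is the large bare one. Its orange band faces the yellow stripe: leading corners are at wrist crop (191,357) and (387,300), and the stripe ends at (112,568) and (405,555).

Run:
```python
import pickle
from h import *
def P(u,s,o): return [(a/s+o[0],b/s+o[1]) for a,b in u]
W,_,DW=pickle.load(open("wrist_0.pkl","rb"));S,_,DS=pickle.load(open("side_0.pkl","rb"));C,_,DC=pickle.load(open("scene_0.pkl","rb"))
f=lambda a:np.round(a*1000,1)
wp=P([(191,357),(387,300),(82,20)],2.7,(110,0)); sp=P([(314,334),(428,268),(171,213),(287,155)],6,(195,160)); cp=P([(449,298),(490,178),(226,248),(275,135)],6,(190,190))
print("plate W",f(plane(W,wp,.041)));print("S",f(plane(S,sp,.041)));print("C",f(plane(C,cp,.041)))
wl=P([(112,568),(405,555),(40,0),(380,0)],2.7,(110,0)); sl=P([(305,482),(523,395),(70,130),(265,65)],6,(195,160)); cl=P([(538,428),(655,250),(45,207),(175,42)],6,(190,190))
print("ledge W",f(plane(W,wl,.035)));print("S",f(plane(S,sl,.035)));print("C",f(plane(C,cl,.035)))
# triangulate W-S
def tri(c1,u1,c2,u2):
    Ps=[];us=[]
    for c,u in((c1,u1),(c2,u2)):
        K,d,r,t=c; Ps.append(np.c_[cv2.Rodrigues(r)[0],t.reshape(3)]); us.append(cv2.undistortPoints(np.array(u,float).reshape(-1,1,2),K,d).reshape(-1,2).T)
    X=cv2.triangulatePoints(Ps[0],Ps[1],us[0],us[1]); return (X[:3]/X[3]).T
print("tri plate",f(tri(W,wp[:2],S,sp[:2])),f(tri(W,wp[:2],C,cp[:2])));print("tri ledge",f(tri(W,wl[:2],S,sl[:2])))
print("depth",f(depthpt(W,[(200,60),(210,105),(205,160)],DW)))
cc=W; R=cv2.Rodrigues(W[2])[0]; print("wristcam",f(-R.T@W[3]), manip.get_state()["ee_rot"])
# gauge, tray, other
print("gauge",f(plane(W,[(225,288),(206,292),(240,292),(228,268)],.03)), "tray corner", f(plane(W,[(340,68),(318,290)],.03)),"screwdriver tip",f(plane(W,[(114,137)],.005)))
```

```text
plate W [[490.2  42.7  41. ]
 [556.4  60.9  41. ]
 [461.9 148.3  41. ]]
S [[490.1  37.   41. ]
 [556.8  56.4  41. ]
 [462.  145.1  41. ]
 [529.9 162.9  41. ]]
C [[488.4  38.7  41. ]
 [558.2  59.5  41. ]
 [460.6 146.7  41. ]
 [528.9 166.3  41. ]]
ledge W [[453.8 -34.   35. ]
 [561.3 -29.   35. ]
 [446.6 156.1  35. ]
 [554.9 153.4  35. ]]
S [[451.5 -42.2  35. ]
 [561.3 -33.8  35. ]
 [441.6 234.4  35. ]
 [551.5 243.9  35. ]]
C [[451.1 -31.9  35. ]
 [563.5 -29.1  35. ]
 [440.1 242.1  35. ]
 [557.9 250.8  35. ]]
tri plate [[490.4  41.7  37.3]
 [557.3  60.3  37.8]] [[489.9  41.3  37.3]
 [557.1  60.1  41.6]]
tri ledge [[452.7 -36.4  29.3]
 [562.  -30.4  31.6]]
depth [[510.7 104.6  40. ]
 [518.   66.4  41.3]
 [510.1  16.1  35.8]]
wristcam [573.4  77.7 372.7] [-5.74625618e-04  7.07110879e-01  7.07102317e-01 -4.34082782e-04]
gauge [[ 522.5 -123.3   30. ]
 [ 501.7 -128.4   30. ]
 [ 538.5 -128.2   30. ]
 [ 526.7  -99.4   30. ]] tray corner [[ 633.7   98.5   30. ]
 [ 622.4 -125.7   30. ]] screwdriver tip [[411.7  34.9   5. ]]
```

Measured: ledge turned about +2.1° (its y axis is about (-0.037, 1)). Open end is at world y ≈ -32 mm and the fence's inner face at x ≈ 562 mm there. Plate top is at about 40 mm (depth 40–41), which fits 35 + 6. The plate is turned about 15°, with its far leading corner almost on the fence. Plan: close the fingers, push the near long side (rear half) to +x, then push the rear end toward -y.

servo_tool --deltas '[1.2,-1.5,1,0,0,-2.1,1.2,-1.5,1,0,0,0,1.2,-1.5,1,0,0,0,1.2,-1.5,1,0,0,0,1.2,-1.5,1,0,0,0,1.2,-1.5,1,0,0,0,1.2,-1.5,1,0,0,0,1.2,-1.5,1,0,0,0,1.2,-1.5,1,0,0,0,0,0,0,0,0,0,0,0,0,0,0,0]' --jaw 0 --grip_force 30

```text
clock: 1.25
position: [0.4296, 0.106, 0.1348]
ee_rot: [-0.002, 0.694, 0.72, -0.002]
contact_force: [1.2, 0.3, -0.7]
width: 0.0001
```

servo_tool --deltas '[0.8,0.2,2,0,0,0,0.8,0.3,2,0,0,0,0,0,2,0,0,0,0,0,1.5,0,0,0,0,0,0,0,0,0,0,0,0,0,0,0]'

```text
clock: 1.85
position: [0.4455, 0.1202, 0.0616]
ee_rot: [0.004, 0.695, 0.719, 0.003]
contact_force: [0.9, -1.2, -0.3]
width: 0.0001
```

```bash
python3 shot.py 1 side wrist scene; python3 -c "
import cv2
b=cv2.imread('pics/side_1.png')[130:250,165:325]; cv2.imwrite('pics/sd1.png',cv2.resize(b,None,fx=5,fy=5,interpolation=cv2.INTER_CUBIC))"
```

```text
2.0 [0.44520848 0.12037664 0.06198215]
```

View pics/sd1.png

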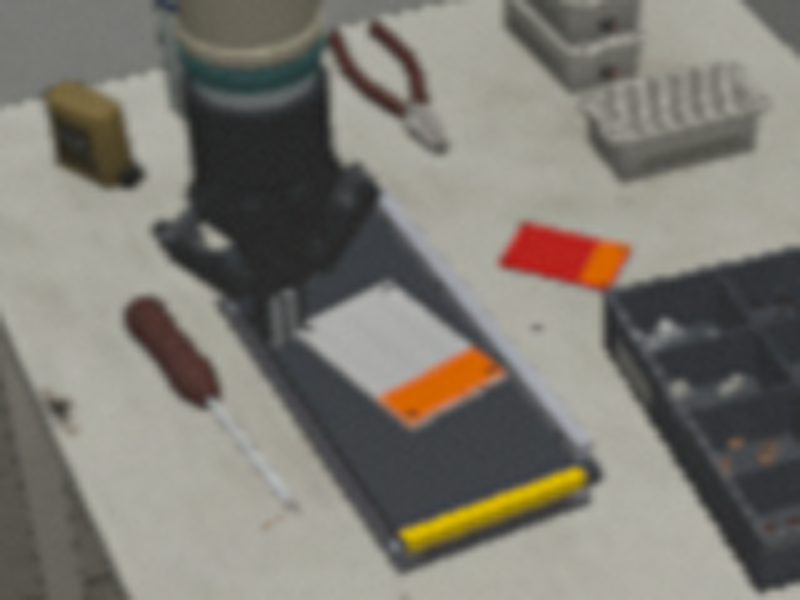

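View pics/wrist_1.png

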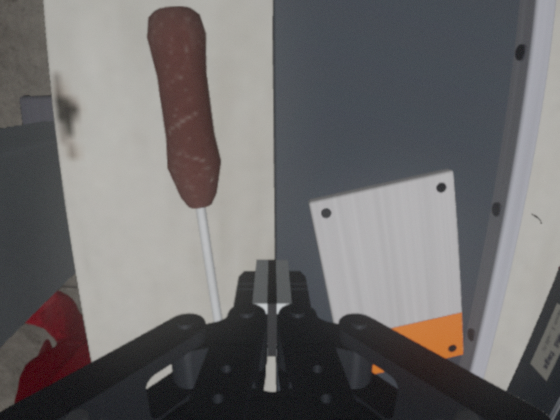

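Fingertips (side crop 285,335) stand over the near margin of the ledge, just clear of the plate's near side. I'll back off a little and go down carefully.

servo_tool --deltas '[0.2,-0.9,0,0,0,0,0,0,0.8,0,0,0,0,0,0.5,0,0,0,0,0,0.4,0,0,0,0,0,0.3,0,0,0,0,0,0,0,0,0,0,0,0,0,0,0]'

```text
clock: 2.7
position: [0.4362, 0.1223, 0.0417]
ee_rot: [0.005, 0.695, 0.719, 0.004]
contact_force: [-0.6, 0.3, -0.1]
width: -0.0002
```

servo_tool --deltas '[0,0,0.3,0,0,0,0,0,0.1,0,0,0,0,0,0,0,0,0,0,0,0,0,0,0]'

```text
clock: 3.1
position: [0.4367, 0.1223, 0.0375]
ee_rot: [0.005, 0.695, 0.719, 0.005]
contact_force: [-0.6, 0.1, 0.2]
width: 0.0004
```

servo_tool --deltas '[0,0.5,0,0,0,0,0,0.5,0,0,0,0,0,0.4,0,0,0,0,0,0.4,0,0,0,0,0,0.4,0,0,0,0,0,0.4,0,0,0,0,0,0,0,0,0,0]'

```text
clock: 3.8
position: [0.4656, 0.1234, 0.0381]
ee_rot: [0.005, 0.695, 0.719, 0.005]
contact_force: [0.1, 0.4, 0.0]
width: -0.0
```

```bash
python3 shot.py 2 side; python3 -c "
import cv2
b=cv2.imread('pics/side_2.png')[160:250,195:295]; cv2.imwrite('pics/sd2.png',cv2.resize(b,None,fx=6,fy=6,interpolation=cv2.INTER_CUBIC))"
```

```text
3.85 [0.46526682 0.12332929 0.03806064]
```

View pics/sd2.png

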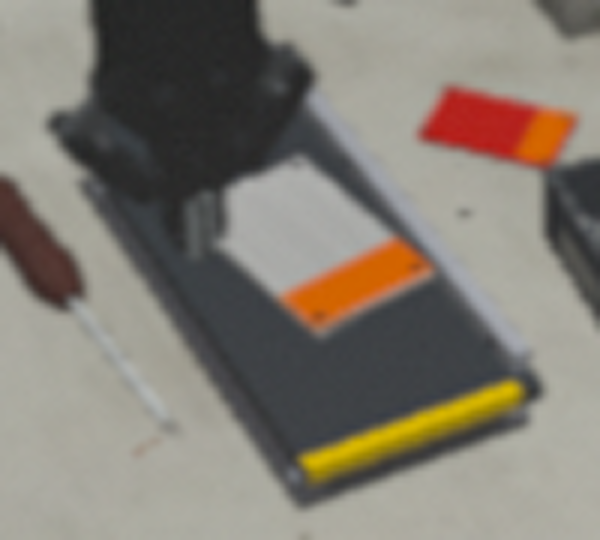

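The plate is turning towards the fence (leading corners at crop (318,334) and (432,270)) and still has a gap at the rear. I'll continue gently.

servo_tool --deltas '[0,0.3,0,0,0,0,0,0.3,0,0,0,0,0,0.2,0,0,0,0,0,0,0,0,0,0]'

```text
clock: 4.25
position: [0.4725, 0.1237, 0.0378]
ee_rot: [0.004, 0.695, 0.719, 0.004]
contact_force: [-0.4, 1.1, -0.7]
width: 0.0002
```

servo_tool --deltas '[0,0.3,0,0,0,0,0,0.2,0,0,0,0,0,0,0,0,0,0]'

```text
clock: 4.55
position: [0.4777, 0.1239, 0.0379]
ee_rot: [0.004, 0.695, 0.719, 0.004]
contact_force: [0.1, 0.6, -1.1]
width: -0.0
```

```bash
python3 shot.py 3 side wrist; python3 -c "
import cv2
b=cv2.imread('pics/side_3.png')[160:250,195:295]; cv2.imwrite('pics/sd3.png',cv2.resize(b,None,fx=6,fy=6,interpolation=cv2.INTER_CUBIC))"
```

```text
4.65 [0.47761303 0.12388474 0.03789542]
```

View pics/sd3.png

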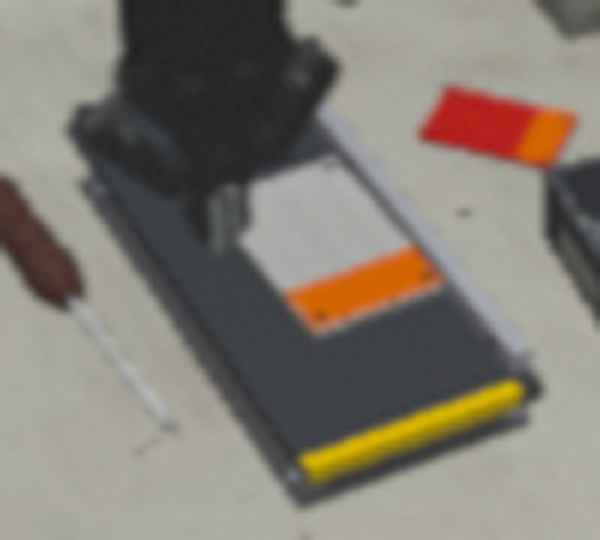

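View pics/wrist_3.png

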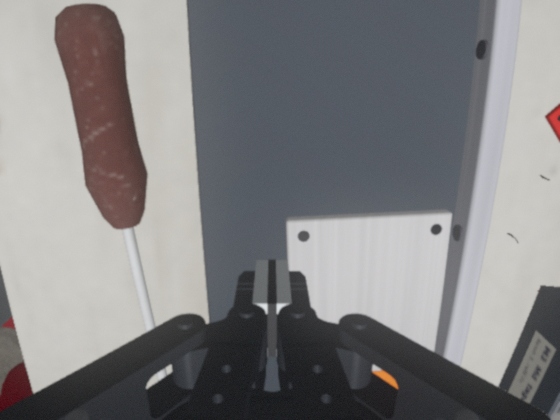

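Run:
```python
import pickle
from h import *
W,im,D=pickle.load(open("wrist_3.pkl","rb"))
f=lambda a:np.round(a*1000,1)
print(f(plane(W,[(288,217),(450,212)],.041)),f(plane(W,[(188,0),(207,300),(482,0),(445,350)],.035)))
print("fence top inner",f(plane(W,[(497,0),(443,357)],.047)))
print("finger top view",f(plane(W,[(255,300),(290,300)],.06)))
b=im[190:390,400:540,::-1]; cv2.imwrite("pics/wc3.png",cv2.resize(b,None,fx=3,fy=3,interpolation=cv2.INTER_CUBIC))
```

```text
[[481.7 153.   41. ]
 [548.9 157.2  41. ]] [[441.9 233.2  35. ]
 [446.9 109.3  35. ]
 [551.4 239.4  35. ]
 [564.9  82.4  35. ]]
fence top inner [[550.4 236.9  47. ]
 [557.1  88.2  47. ]]
finger top view [[469.5 125.9  60. ]
 [482.8 126.2  60. ]]
```

View pics/wc3.png

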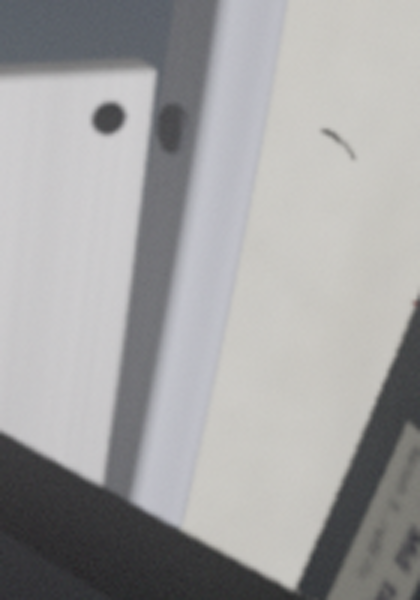

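Rear gap to the fence is still about 4–5 mm: plate rear far corner (450,212) is at x 549 and the fence at about 554. I'll keep pushing until the force rises.

servo_tool --deltas '[0,0.2,0,0,0,0,0,0.2,0,0,0,0,0,0,0,0,0,0]'

```text
clock: 4.95
position: [0.4808, 0.124, 0.0378]
ee_rot: [0.004, 0.695, 0.719, 0.003]
contact_force: [-0.6, 0.0, 0.5]
width: 0.0004
```

servo_tool --deltas '[0,0.2,0,0,0,0,0,0.1,0,0,0,0]'

```text
clock: 5.15
position: [0.4809, 0.1239, 0.0374]
ee_rot: [0.002, 0.695, 0.719, 0.001]
contact_force: [-3.1, -1.0, 2.7]
width: 0.0001
```

servo_tool --deltas '[0,0.2,0,0,0,0,0,0.1,0,0,0,0,0,-0.3,0,0,0,0,0,-0.5,0,0,0,0,0,0,-1.5,0,0,0,0,0,-2,0,0,0,2,1.0,-1,0,0,0,2,2,0,0,0,0,2,1.5,0,0,0,0,0,0,0,0,0,0,0,0,0,0,0,0]'

```text
clock: 6.25
position: [0.5257, 0.1871, 0.0864]
ee_rot: [0.007, 0.695, 0.719, 0.007]
contact_force: [0.5, -0.2, -0.2]
width: -0.0003
```

```bash
python3 shot.py 4 side scene wrist; python3 -c "
import cv2
b=cv2.imread('pics/side_4.png')[160:250,195:295]; cv2.imwrite('pics/sd4.png',cv2.resize(b,None,fx=6,fy=6,interpolation=cv2.INTER_CUBIC))
b=cv2.imread('pics/scene_4.png')[190:270,190:310]; cv2.imwrite('pics/sc4.png',cv2.resize(b,None,fx=6,fy=6,interpolation=cv2.INTER_CUBIC))"
```

```text
6.4 [0.52490102 0.18645798 0.08628464]
```

View pics/sd4.png

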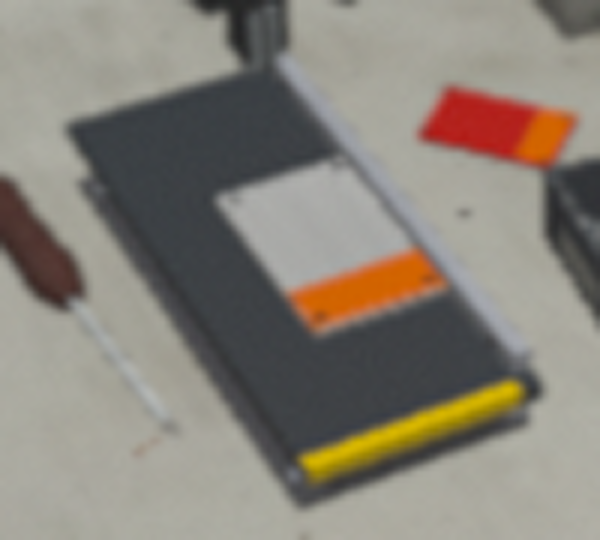

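View pics/sc4.png

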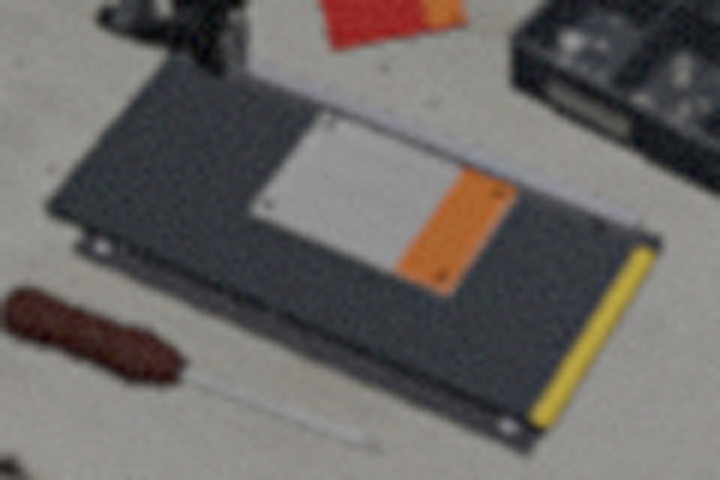

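View pics/wrist_4.png

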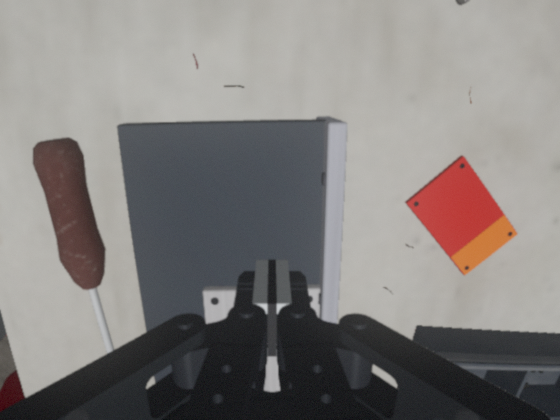

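Plate looks flush, with its far side against the fence in both crops. The fingers are behind its rear end. Now I'll refine the ledge frame from both end faces.

Run:
```python
import pickle
from h import *
f=lambda a:np.round(a*1000,1)
W,im,D=pickle.load(open("wrist_4.pkl","rb"));S=pickle.load(open("side_4.pkl","rb"))[0];C=pickle.load(open("scene_4.pkl","rb"))[0]
def P(u,s,o): return [(a/s+o[0],b/s+o[1]) for a,b in u]
print("W far end",f(plane(W,[(121,126),(327,121),(143,330)],.035)),"plate",f(plane(W,[(204,290)],.041)))
print("fence top",f(plane(W,[(329,123),(322,318)],.047)))
print("S plate",f(plane(S,P([(318,335),(450,287),(215,198),(340,152)],6,(195,160)),.041)))
print("C plate",f(plane(C,P([(448,297),(519,186),(250,210),(320,113)],6,(190,190)),.041)))
b=im[90:330,100:380,::-1]; cv2.imwrite("pics/wc4.png",cv2.resize(b,None,fx=2.8,fy=2.5,interpolation=cv2.INTER_CUBIC))
```

```text
W far end [[443.4 245.   35. ]
 [551.7 250.5  35. ]
 [445.  117.9  35. ]] plate [[486.1 152.1  41. ]]
fence top [[550.7 250.4  47. ]
 [555.8 138.3  47. ]]
S plate [[491.4  35.6  41. ]
 [560.3  39.9  41. ]
 [485.3 146.7  41. ]
 [554.6 154.   41. ]]
C plate [[488.6  39.4  41. ]
 [560.9  44.7  41. ]
 [484.8 149.9  41. ]
 [551.5 154.9  41. ]]
```

View pics/wc4.png

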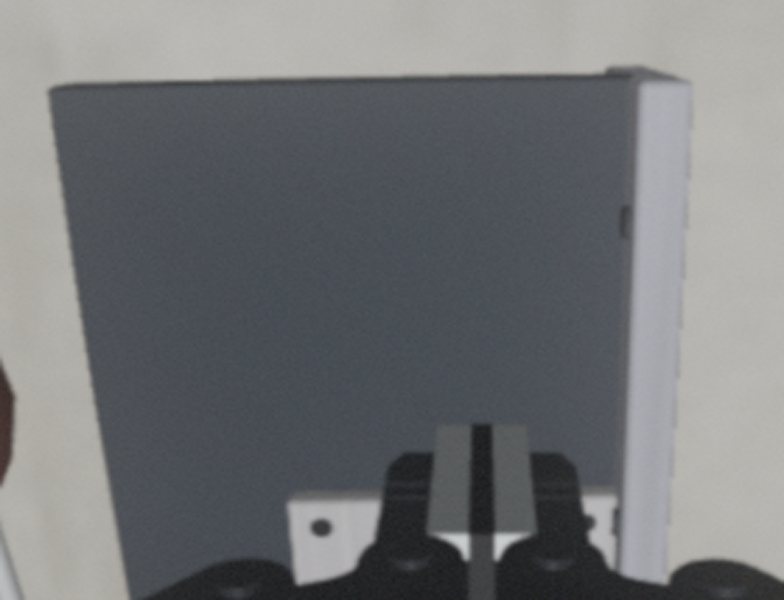

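servo_tool --deltas '[0,-0.3,1.5,1.0,0,0,0,0,1.5,0,0,0,0,0,0.8,0,0,0,0,0,0.4,0,0,0,0,0,0,0,0,0,0,0,0,0,0,0]'

```text
clock: 7.0
position: [0.5189, 0.1832, 0.0398]
ee_rot: [-0.001, 0.696, 0.718, -0.002]
contact_force: [0.2, 0.1, -0.2]
width: 0.0005
```

servo_tool --deltas '[-0.6,0.1,0.2,0,0,0,-0.6,0,0,0,0,0,-0.6,0,0,0,0,0,-0.6,0,0,0,0,0,-0.6,0,0,0,0,0,-0.6,0,0,0,0,0,0,0,0,0,0,0]'

```text
clock: 7.7
position: [0.5225, 0.1443, 0.0395]
ee_rot: [0.0, 0.697, 0.717, -0.0]
contact_force: [0.3, 0.7, -0.2]
width: -0.0001
```

```bash
python3 shot.py 5 side; python3 -c "
import cv2
b=cv2.imread('pics/side_5.png')[160:250,195:295]; cv2.imwrite('pics/sd5.png',cv2.resize(b,None,fx=6,fy=6,interpolation=cv2.INTER_CUBIC))"
```

```text
7.75 [0.52255618 0.14455546 0.0394995 ]
```

View pics/sd5.png

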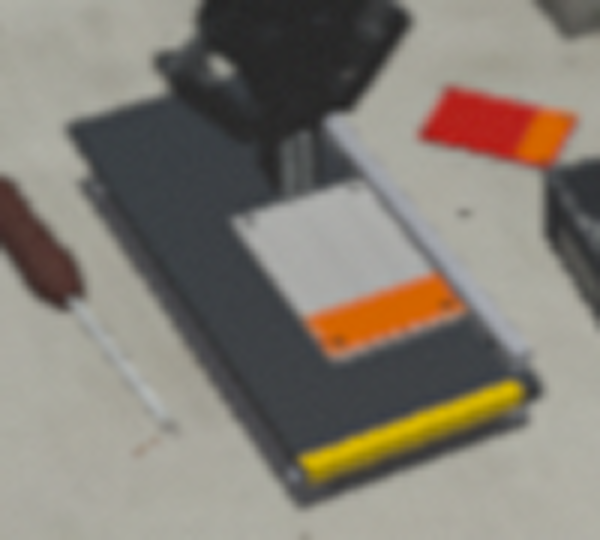

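Plate is sliding along the fence. The tip is a little high (39.5 mm), so I'll back off, lower 2 mm and go on.

servo_tool --deltas '[0.3,0,0,0,0,-0.5,0,0,0.2,0,0,0,0,0,0,0,0,0,-0.5,0,0,0,0,0,-0.6,0,0,0,0,0,-0.6,0,0,0,0,0,-0.6,0,0,0,0,0,-0.6,0,0,0,0,0,-0.6,0,0,0,0,0,-0.6,0,0,0,0,0,-0.6,0,0,0,0,0,0,0,0,0,0,0]'

```text
clock: 8.95
position: [0.5245, 0.0969, 0.0373]
ee_rot: [-0.0, 0.693, 0.721, -0.0]
contact_force: [-0.2, -0.6, -0.3]
width: 0.0001
```

```bash
python3 shot.py 6 side scene; python3 -c "
import cv2
b=cv2.imread('pics/side_6.png')[160:260,195:305]; cv2.imwrite('pics/sd6.png',cv2.resize(b,None,fx=6,fy=6,interpolation=cv2.INTER_CUBIC))"
```

```text
9.05 [0.52443879 0.09752362 0.0373112 ]
```

View pics/sd6.png

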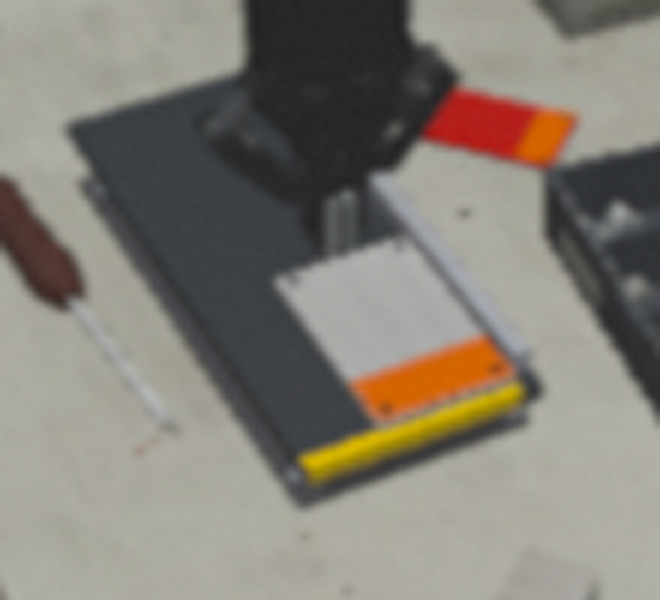

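Leading edge sits at the inner border of the yellow stripe (crop y ≈ 425–385), so about 38 mm remain. I'll push 30 mm and look again.

servo_tool --deltas '[-0.6,0,0,0,0,0,-0.6,0,0,0,0,0,-0.6,0,0,0,0,0,-0.6,0,0,0,0,0,-0.5,0,0,0,0,0,0,0,0,0,0,0]'

```text
clock: 9.65
position: [0.5256, 0.0667, 0.0373]
ee_rot: [-0.0, 0.693, 0.721, -0.0]
contact_force: [-0.2, 0.1, 0.6]
width: -0.0
```

```bash
python3 shot.py 7 side scene; python3 -c "
import cv2
b=cv2.imread('pics/side_7.png')[180:260,205:305]; cv2.imwrite('pics/sd7.png',cv2.resize(b,None,fx=7,fy=7,interpolation=cv2.INTER_CUBIC))
b=cv2.imread('pics/scene_7.png')[190:270,210:330]; cv2.imwrite('pics/sc7.png',cv2.resize(b,None,fx=6,fy=6,interpolation=cv2.INTER_CUBIC))"
```

```text
9.75 [0.52557853 0.06715325 0.03729632]
```

View pics/sd7.png

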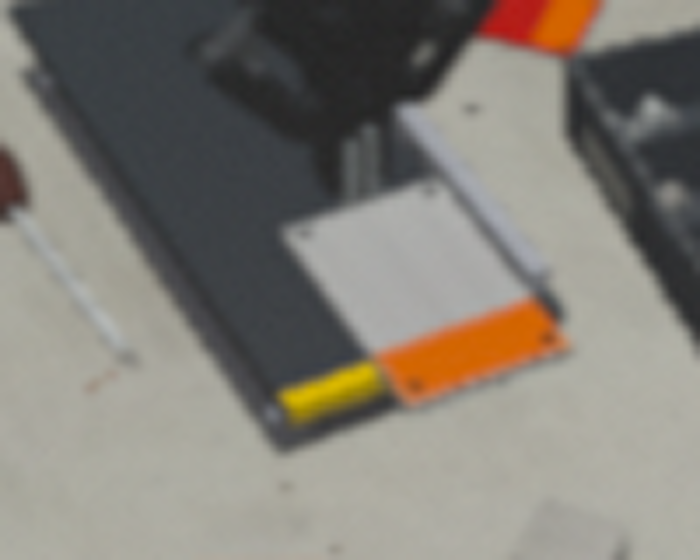

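View pics/sc7.png

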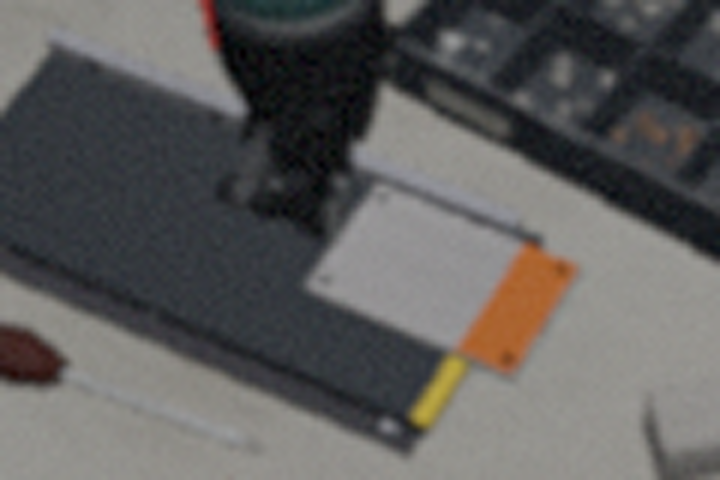

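Band's inner border is at the inner edge of the yellow stripe (side crop 375,358), so about 8 mm is left, in agreement with the dead reckoning.

servo_tool --deltas '[-0.4,0,0,0,0,0,-0.35,0,0,0,0,0,0,0,0,0,0,0,0.6,0,0,0,0,0,0.6,0,0,0,0,0,0,0,-2,0,0,0,0,0,-3,0,0,0,1.5,0,-4,0,0,0,1,0,-4,0,0,0,-1,0,-2,0,0,0,0,0,0,0,0,0,0,0,0,0,0,0]'

```text
clock: 10.95
position: [0.5231, 0.092, 0.1913]
ee_rot: [-0.002, 0.691, 0.723, -0.001]
contact_force: [-0.3, -0.5, -0.8]
width: -0.0
```

```bash
python3 shot.py 8 side scene wrist; python3 -c "
import cv2
b=cv2.imread('pics/side_8.png')[180:260,205:305]; cv2.imwrite('pics/sd8.png',cv2.resize(b,None,fx=7,fy=7,interpolation=cv2.INTER_CUBIC))"
```

```text
11.1 [0.52246948 0.09158956 0.18998158]
```

View pics/sd8.png

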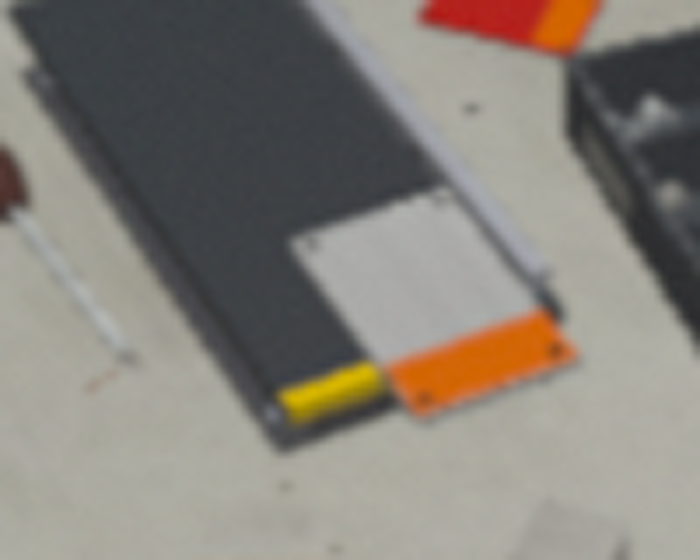

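View pics/wrist_8.png

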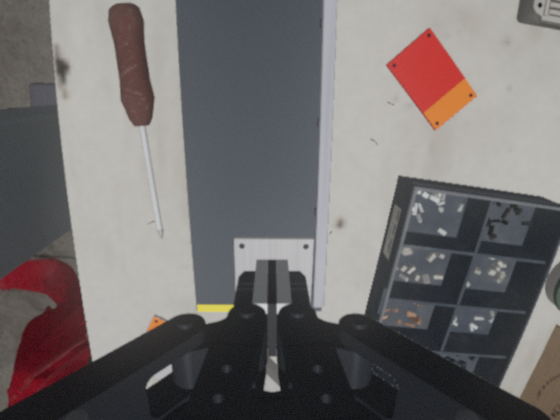

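servo_tool --deltas '[-3,0,0,0,0,0,-3,0,0,0,0,0,-3,0,0,0,0,0,-2,0,0,0,0,0,0,0,0,0,0,0,0,0,0,0,0,0,0,0,0,0,0,0]'

```text
clock: 11.8
position: [0.5224, -0.0191, 0.1793]
ee_rot: [-0.012, 0.691, 0.723, -0.007]
contact_force: [-0.8, -0.7, -0.1]
width: -0.0
```

```bash
python3 shot.py 9 wrist; python3 -c "
import cv2
b=cv2.imread('pics/wrist_9.png'); cv2.imwrite('pics/w9.png',cv2.resize(b[60:280,160:360],None,fx=2.7,fy=2.7,interpolation=cv2.INTER_CUBIC))"
```

```text
11.85 [ 0.52230366 -0.01891412  0.17927787]
```

View pics/w9.png

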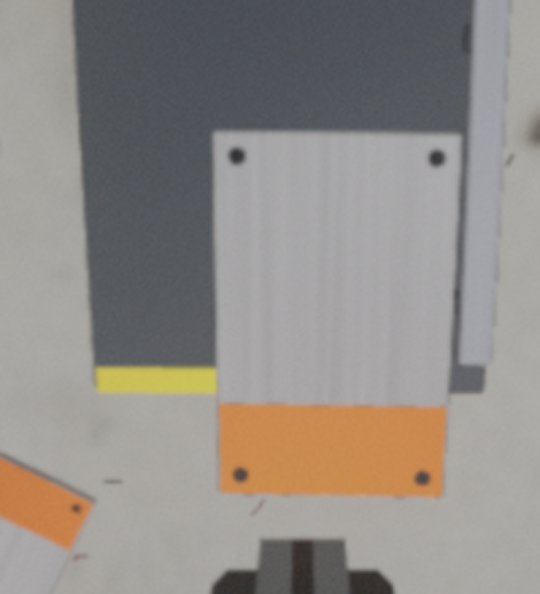

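```bash
cat > m.py <<'E'
import pickle
from h import *
f=lambda a:np.round(a*1000,1)
def ana(n,s,o,pl,le,ft):
    W=pickle.load(open(n,"rb"))[0]
    P=lambda u:[(a/s+o[0],b/s+o[1]) for a,b in u]
    p=plane(W,P(pl),.041)[:,:2]; l=plane(W,P(le),.035)[:,:2]; t=plane(W,P(ft),.047)[:,:2]
    ey=(l[2]-l[0]); ey/=np.linalg.norm(ey); ex=np.array([ey[1],-ey[0]])
    print("plate",f(p),"ledge",f(l),"fence",f(t),"yaw ledge",np.degrees(np.arctan2(-ey[0],ey[1])))
    org=l[0]  # near corner of open end = (-65,-140)
    T=lambda q:np.c_[(q-org)@ex-.065,(q-org)@ey-.140]
    print("in ledge: plate",f(T(p)),"fence",f(T(t)),"ledge pts",f(T(l)))
    v=T(p)[3]-T(p)[0]; print("rel yaw mrad",1000*np.arctan2(-v[0],v[1]))
E
cat > m9.py <<'E'
from m import *
# plate: lead near, lead far, rear far, rear near ; ledge: near open corner, yellow at plate, near edge upper
ana("wrist_9.pkl",2.7,(160,60),[(220,492),(443,495),(461,134),(213,131)],[(97,393),(217,392),(75,0)],[(459,364),(474,0)])
E
python3 m9.py
```

```text
plate [[493.7 -62.8]
 [562.7 -59.9]
 [558.4  48.3]
 [489.4  45.8]] ledge [[454.3 -34.5]
 [491.5 -32.2]
 [449.3  79.9]] fence [[562.8 -16.2]
 [558.1  83.2]] yaw ledge 2.498429186421081
in ledge: plate [[ -26.9 -170. ]
 [  42.2 -170.1]
 [  42.6  -61.8]
 [ -26.4  -61.3]] fence [[  44.2 -126.4]
 [  43.8  -26.9]] ledge pts [[ -65.  -140. ]
 [ -27.7 -139.3]
 [ -65.   -25.5]]
rel yaw mrad -4.3251191584657525
```

Checks in the ledge frame: leading end at y = -170.0 mm (target -170), turned about 4 mrad, far side about 1.5–2 mm off the fence. It's within tolerance, but one gentle push in the middle will make it truly flush.

servo_tool --deltas '[0.5,-2,0,-1.5,-0.4,0,0.6,-2,0,0,0,0,0,-1.6,3,0,0,0,0,0,3,0,0,0,0,0,2.5,0,0,0,0,0,2,0,0,0,0,0,0,0,0,0,0,0,0,0,0,0]'

```text
clock: 12.65
position: [0.4648, -0.0025, 0.073]
ee_rot: [0.001, 0.687, 0.726, 0.002]
contact_force: [-0.0, -0.1, 0.6]
width: 0.0003
```

servo_tool --deltas '[-0.6,0,1.5,0,0,0.9,0,0,1,0,0,0,0,0,0.7,0,0,0,0,0,0.2,0,0,0,0,0,0,0,0,0,0,0,0,0,0,0]'

```text
clock: 13.25
position: [0.4697, -0.0074, 0.0422]
ee_rot: [0.005, 0.692, 0.722, 0.005]
contact_force: [0.0, -0.4, 0.4]
width: 0.0001
```

servo_tool --deltas '[0,0,0.3,0.5,0,0,0,0,0.1,0,0,0,0,0.4,0,0,0,0,0,0.4,0,0,0,0,0,0.3,0,0,0,0,0,0,0,0,0,0]'

```text
clock: 13.85
position: [0.483, -0.007, 0.039]
ee_rot: [0.003, 0.692, 0.722, 0.003]
contact_force: [0.3, -0.4, -0.5]
width: -0.0006
```

servo_tool --deltas '[0,0,0.1,0,0,0,0,0.2,0,0,0,0,0,0.15,0,0,0,0,0,0.15,0,0,0,0]'

```text
clock: 14.25
position: [0.4868, -0.0068, 0.0377]
ee_rot: [0.001, 0.692, 0.722, 0.002]
contact_force: [-3.5, -1.4, 2.0]
width: -0.0004
```

Force rose to 3.5 N, which means fence contact. I'll nudge once more, then back off and clear.

servo_tool --deltas '[0,0.15,0,0,0,0,0,-0.3,0,0,0,0,0,-0.8,0,0,0,0,0,-0.4,-2,0,0,0,0,0,-4,0,0,0,0,0,-4,0,0,0,0,2,-4,0,0,0,0,2,-1,0,0,0,-0.5,1,0,0,0,0,0,0,0,0,0,0,0,0,0,0,0,0,0,0,0,0,0,0]'

```text
clock: 15.45
position: [0.5171, -0.01, 0.1896]
ee_rot: [-0.001, 0.692, 0.722, 0.0]
contact_force: [0.5, -0.6, -0.2]
width: 0.0003
```

```bash
python3 shot.py 10 wrist side scene; python3 -c "
import cv2
b=cv2.imread('pics/wrist_10.png'); cv2.imwrite('pics/w10.png',cv2.resize(b[60:280,160:360],None,fx=2.7,fy=2.7,interpolation=cv2.INTER_CUBIC))"
```

```text
15.6 [ 0.51742891 -0.00996278  0.1899315 ]
```

View pics/w10.png

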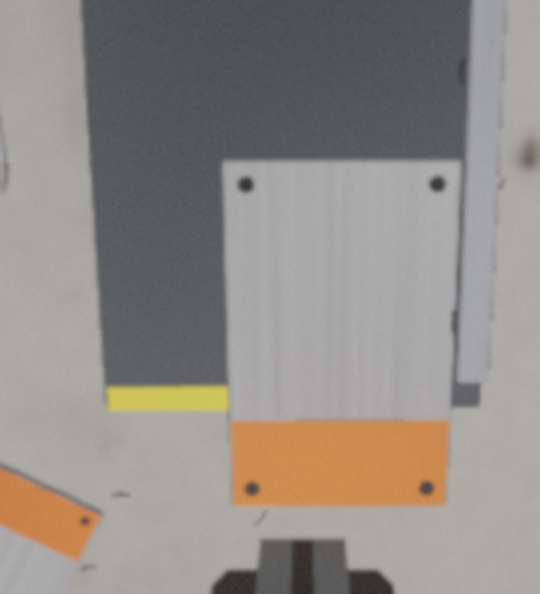

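View pics/scene_10.png

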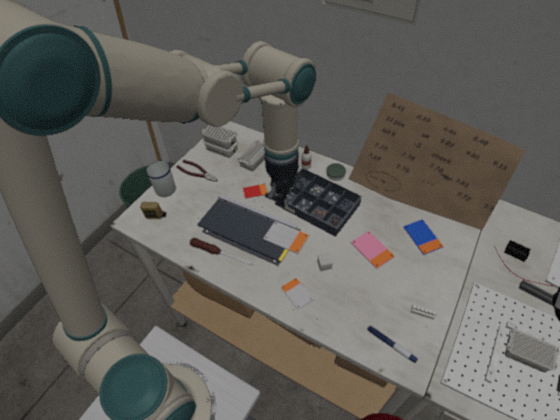

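Run:
```python
from m import *
ana("wrist_10.pkl",2.7,(160,60),[(233,504),(446,504),(461,161),(223,161)],[(107,411),(228,410),(83,0)],[(458,382),(472,0)])
W,_,D=pickle.load(open("wrist_10.pkl","rb"))
print("z of plate front/rear",f(depthpt(W,[(160+270/2.7,60+460/2.7),(160+400/2.7,60+460/2.7),(160+300/2.7,60+200/2.7),(160+420/2.7,60+220/2.7)],D)))
```

```text
plate [[495.4 -62.3]
 [564.1 -59.4]
 [559.3  48.7]
 [490.2  45.7]] ledge [[454.  -34.4]
 [492.8 -32.4]
 [448.6  89.4]] fence [[563.2 -16.5]
 [557.8  92.7]] yaw ledge 2.48909409799906
in ledge: plate [[ -24.9 -169.7]
 [  43.9 -169.8]
 [  43.8  -61.5]
 [ -25.4  -61.5]] fence [[  44.8 -126.9]
 [  44.2  -17.5]] ledge pts [[ -65.  -140. ]
 [ -26.2 -139.7]
 [ -65.   -16.1]]
rel yaw mrad 4.371084746103085
z of plate front/rear [[506.8 -46.6  41. ]
 [548.  -44.4  42.2]
 [513.   35.3  40.3]
 [548.8  31.   40. ]]
```

```bash
python3 -c "
from rig import manip
print(manip.get_state()['clock'],manip.sign_off())"
```

```text
the job is handed in; nothing more can be done
15.6 None
```

The plate is in place, by my last wrist-camera check, and I handed the job in at 15.6 s. The report gave no verdict.

With the fingers closed, I pushed the plate's near side until it was square to the fence. I then slid it along the ledge from its rear end, and finished with one light push against the fence (about 3.5 N).

| Check (ledge frame) | Measured | Required |
|---|---|---|
| Leading end, y | about -169.7 mm | -178 to -162 mm |
| Plate sticking out | about 29.7 mm | 30 ± 8 mm |
| Gap to fence | about 0.5–1 mm | within 4 mm |
| Turn against the ledge | about 4 mrad | under 60 mrad |
| Plate top above the bench | 40–42 mm (41 mm expected lying flat) | flat within 3 mm |

- **Clearance:** the fingers were about 150 mm above the plate, touching nothing. In the last scene picture, nothing else on the bench looks moved.
- **Disagreements between views:** the side and scene cameras differed from the wrist camera by up to about 8 mm in y, though mostly less. I relied on the wrist view, whose ledge length agreed with the given 280 mm to 1 mm. Ledge angle readings ran from 2.0° to 2.7°.
- **Starting angle:** the plate measured about 13° askew, more than the 10° described.

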